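# Pack the carved samples into their delivery box

## Robot

A 6-joint arm with a two-finger parallel gripper is mounted at the origin on the work surface. World frame = base frame: x ahead of the robot, y to its left, z up, the work surface at z = 0. Lengths are in m, angles in rad, forces in N, time in s.
With the tool pointing down it reaches from about 0.375 to 0.9 m from the base axis. Payload 3.1 kg.
Tool frame: the origin (TCP) lies at the very end of the fingers, on their centre line; the grasp point (between the pads) lies bot.grip_point_offset behind it (bot.grip_point_offset is the distance from the TCP to the grasp point, in m); z points along the fingers, y is the direction in which the jaws open and shut (so a half turn about z gives the same grasp; the last joint's range is limited). The gripper opens to 85 mm and grips with 20 to 120 N. Pads are 22 mm wide; open, the fingers measure 114 mm over their backs; the gripper's body (76 mm by 85 mm) begins 54 mm behind the grasp point. The pads swing forward as they close: fully open they stand 13 mm farther back than shut.
Start: joints at [-1.329, 0.527, 1.433, -0, 1.181, -0.178], TCP at [0.255, -0.57, 0.195] pointing down, gripper open.
Joint ranges: [-3.08, 3.08], [-0.75, 2.2], [0.22, 2.44], [-1.43, 4.57], [0, 2.65], [-2.85, 2.85]. Speed limits (rad/s): [2.79, 2.79, 3.14, 3.14, 3.14, 3.14].

## Interface

Orientations are given as a rotation vector (axis times angle).
In Python, from plant import bot, imaging, job gives the robot as it stands. The module is installed in compiled form; this text tells all that it offers.
- The arm moves only by the tool play_rows, never from a script. Its argument "deltas" is a list of rows, each an object of numbers: "tx", "ty", "tz": the shift along the tool's x, y, z in mm; "twist": the turn about the tool's z in rad; "hand": the gripper command: -1 is fully open, 1 is shut, values between are in proportion. In form: [{"tx": .., "ty": .., "tz": .., "twist": .., "hand": ..}, ...]. A call has 1 to 20 rows; each row is the pose to reach, as a shift and turn from the pose commanded when the call began, along the tool's axes at that moment; what a row does not reach only later rows make up. A row lasts 1/8 s, in which the tool goes at most 62.5 mm and 10.7 degrees, less where a joint would pass 70% of its speed; a pose out of reach is approached as far as the arm can. A call with a gripper value outside its range is refused whole. The fingers move at their own pace and stop on an object; "grip_force" is the grip in N (left out, the last holds). Time passes only in rows, so rows that repeat a pose let the fingers close. It gives the time, the measured TCP pose, the force and the opening at its end, in the units of the state.
- bot.sense(): the state, without advancing time (a new reading comes with each control period).
- imaging.camera(name): name is "side" or "top" or "wrist"; returns the picture (480x640x3 uint8, red, green, blue); there is no depth.
- imaging.camera_info(name): a dict with "fx", "fy", "cx", "cy" (pixels), "position" and "orientation" of the camera in the world. Camera axes: x right, y up, looking along -z (the intrinsics and any distortion apply to the point x, -y, -z); pixel columns grow to the right and rows downward; lengths in m; the calibration is good to about 2 mm. A picture is of the moment at which its call begins: read the wrist's pose just before it. camera_info takes no time and is no camera call; for the wrist camera it gives the pose at the moment of the call.
- job.finish_job(): hands the job in, once; it reports no verdict.
The state is a dict: "time": time; "joints": joint angles; "joint_vel": joint speeds; "tau": joint torques, N m; "tool_pos": TCP position; "eef_rot": TCP orientation; "wrist_force": force on the tool from outside, world axes, zero at the start; "wrist_torque": the same for the moment, N m; "width": finger opening in m.
Only numpy, scipy, OpenCV 4.12 (cv2) and the standard library are available. Lean on these libraries where they do the work, as an engineer would, in place of code of your own. Each camera call takes 0.05 s, during which the arm holds its last target. There are 200 camera calls.

## Task

Pack the turned round finial, the square-footed finial and the carved moulding panel together into the small plywood box, all three standing upright and flat on its floor; the round finial is already in the box but stands in the way, so shift it over to make room, and the panel stands on its long edge beside the two finials. Set each piece down gently rather than letting it drop, and leave the other things on the bench where they are.

Things in the scene. Friction and masses are not known exactly. Their poses are not given: they have to be found in the camera images.
- box: Shallow open plywood delivery box, fixed to the bench. Outside 138 (its x) x 104 (its y) x 38 mm high; walls and floor 8 mm thick, so inside 122 x 88 mm and 30 mm deep. Origin: centre of its underside; z up. The inner floor is 8 mm above the origin.
- round_finial: Turned pale-wood finial: round foot 58 mm in diameter and 26 mm tall, neck 22 mm thick, and a round grip knob 30 mm in diameter from 42 to 66 mm above its underside (total height 66 mm). Starts standing loosely in the middle of the box, in the way. Origin: centre of its underside; z up.
- square_finial: Pale-wood finial with a square foot 58 x 58 mm, 26 mm tall, a neck 22 mm square, and a square grip knob 30 x 30 mm from 42 to 66 mm above its underside (total height 66 mm), faces parallel to the foot. Starts standing on the bench to one side of the box. Origin: centre of its underside; x and y square to its faces, z up.
- panel: Carved pale-wood moulding sample with scrolls, a slab 112 long (its x) x 24 thick (its y) x 95 mm tall (its z), starting upright on its long narrow edge on the bench, on the other side of the box. Origin: centre of its underside; z up.
- gouge_a: Bystander: carving gouge, pale handle, lying, about 225 mm long and 29 mm high; origin at bench level under the handle, 30 mm from its butt, x towards the cutting edge. Leave it alone.
- gouge_b: Bystander: carving gouge, brown handle, lying, about 225 mm long and 29 mm high; origin at bench level under the handle, 30 mm from its butt, x towards the cutting edge. Leave it alone.
- gouge_c: Bystander: carving gouge, dark handle, lying, about 225 mm long and 29 mm high; origin at bench level under the handle, 30 mm from its butt, x towards the cutting edge. Leave it alone.
- hammer: Bystander: hammer lying on the bench. Leave it alone.
- rosette: Bystander: pale square rosette block with a carved flower, 70 x 70 x 26 mm, no knob. Leave it alone.
- stone: Bystander: grey sharpening stone 40 x 120 x 22 mm. Leave it alone.
- wax_tin: Bystander: round steel wax tin, 70 mm across, 50 mm tall. Leave it alone.
Things that resemble listed ones, but are neither listed nor needed, are in the scene too. Leave any blue or turquoise look-alike of the round_finial alone.

How it is judged:
At the end, for the whole second after the job is handed in: Round finial, square finial and panel are all within the inside of the box, each with its underside on the box floor (within about 3 mm), upright within 0.12 rad, and at rest (under 0.02 m/s) (x of round_finial in the frame of box between -0.061 and 0.061 m and y of round_finial in the frame of box between -0.044 and 0.044 m and z of round_finial in the frame of box between 0.004 and 0.011 m and angle between each of round_finial, square_finial, panel's own z axis and vertical below 0.12 rad and linear speed of each of round_finial, square_finial, panel below 0.02 m/s and x of square_finial in the frame of box between -0.061 and 0.061 m and y of square_finial in the frame of box between -0.044 and 0.044 m and z of square_finial in the frame of box between 0.004 and 0.011 m and x of panel in the frame of box between -0.061 and 0.061 m and y of panel in the frame of box between -0.044 and 0.044 m and z of panel in the frame of box between 0.004 and 0.011 m); the robot touches nothing.
It fails at once if a piece drops into or slams down in the box (faster than 0.5 m/s within 30 mm of its floor) ((x of round_finial in the frame of box between -0.061 and 0.061 m and y of round_finial in the frame of box between -0.044 and 0.044 m and z of round_finial in the frame of box between -0.01 and 0.038 m and linear speed of round_finial above 0.5 m/s) or (x of square_finial in the frame of box between -0.061 and 0.061 m and y of square_finial in the frame of box between -0.044 and 0.044 m and z of square_finial in the frame of box between -0.01 and 0.038 m and linear speed of square_finial above 0.5 m/s) or (x of panel in the frame of box between -0.061 and 0.061 m and y of panel in the frame of box between -0.044 and 0.044 m and z of panel in the frame of box between -0.01 and 0.038 m and linear speed of panel above 0.5 m/s)).
It fails at once if a bystander is shifted by more than 30 mm (distance of any of gouge_a, gouge_b, gouge_c, hammer, rosette, stone, wax_tin from where it was at the start of the episode above 0.03 m).
It also fails if it takes over 67 s, if anything falls off the work surface, if the arm or the gripper's body presses on something with over 40 N, if the wrist force passes 120 N, or if a joint passes its speed limit or range.

## Working session

There is one attempt and no reset: what is moved stays moved. The work goes in short steps, Python scripts to look and compute and a tool call to move; the robot and the scene stay as the last step left them, time stands still between calls to the robot, and variables do not carry over. Pictures are saved under pics/ and viewed, about 8 in all and at most 12, crops included, and the job is handed in when it is done.

Besides the shell and the picture viewer there is one more tool, called after "Request:" by a JSON object that holds its "name" and its "arguments". play_rows: Moves the arm, as the interface text tells. Its arguments: {"type":"object","properties":{"deltas":{"type":"array"},"grip_force":{"type":"number"}},"required":["deltas"]}

```bash
mkdir -p pics; cat > h.py <<'E'
import numpy as np, cv2
from scipy.spatial.transform import Rotation as R
from plant import bot, imaging, job
def snap(n,f):
    im=imaging.camera(n); cv2.imwrite('pics/'+f,im[:,:,::-1]); return im
def rot(o):
    o=np.array(o,float)
    if o.shape==(3,3): return o
    return (R.from_rotvec(o) if o.size==3 else R.from_quat(o)).as_matrix()
def px2w(n,u,v,z,info=None):
    i=info or imaging.camera_info(n)
    d=rot(i['orientation'])@np.array([(u-i['cx'])/i['fx'],-(v-i['cy'])/i['fy'],-1.])
    p=np.array(i['position']); return p+d*(z-p[2])/d[2]
def w2px(n,P,info=None):
    i=info or imaging.camera_info(n)
    c=rot(i['orientation']).T@(np.array(P)-np.array(i['position']))
    return np.array([i['cx']+i['fx']*c[0]/-c[2], i['cy']-i['fy']*c[1]/-c[2]])
E
python3 - <<'E'
from h import *
s=bot.sense();print(s, bot.grip_point_offset)
for n in('top','side','wrist'):print(n,imaging.camera_info(n))
snap('top','top0.png');snap('side','side0.png')
E
```

```text
{'time': 0.0, 'joints': array([-1.32850260e+00,  5.28458042e-01,  1.43389336e+00,  1.12109889e-05,
        1.18140394e+00, -1.78496245e-01]), 'joint_vel': array([ 0.00014819, -0.0008624 , -0.00072862, -0.00036271, -0.00121376,
        0.00092201]), 'tau': array([-5.48944372e-04, -4.42353451e+01, -1.78026688e+01, -1.99551041e-04,
        8.35466024e-03,  5.06027135e-06]), 'tool_pos': array([ 0.25514086, -0.56968615,  0.19384154]), 'eef_rot': array([-3.07020298e+00, -6.55651611e-01,  9.20062332e-05]), 'wrist_force': array([ 0.65853944,  0.26003232, -0.39274199]), 'wrist_torque': array([-0.01606681,  0.00270631, -0.03022581]), 'width': 0.0856077505716979} 0.0187
top {'fx': 592.5031290226435, 'fy': 592.5031290226435, 'cx': 317.71716243614264, 'cy': 245.54859907016692, 'position': array([0.43885721, 0.00811159, 1.31662385]), 'orientation': array([ 0.07741966, -0.07565007, -1.56953649])}
side {'fx': 593.9305852290835, 'fy': 593.9305852290835, 'cx': 315.8138896164304, 'cy': 232.97496840765865, 'position': array([0.50422419, 0.93919969, 0.80107923]), 'orientation': array([ 0.06628429, -1.33426907, -2.77901576])}
wrist {'fx': 331.6651483819073, 'fy': 331.6651483819073, 'cx': 320.0494375170822, 'cy': 240.488879853553, 'position': array([ 0.32397328, -0.54134517,  0.37193635]), 'orientation': array([-0.2609632 ,  0.17158889, -1.14160716])}
```

View pics/top0.png

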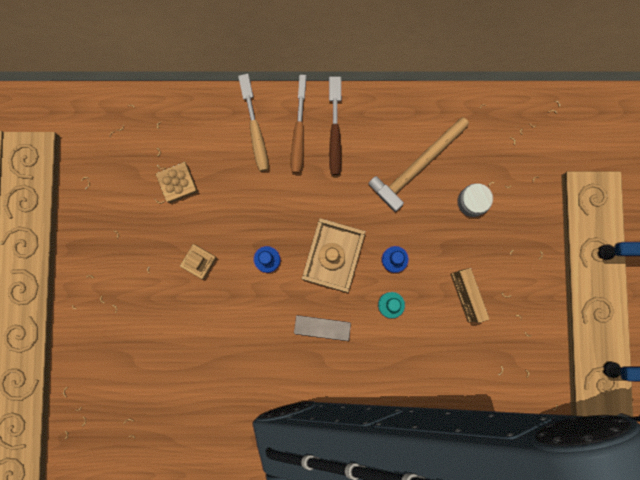

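View pics/side0.png

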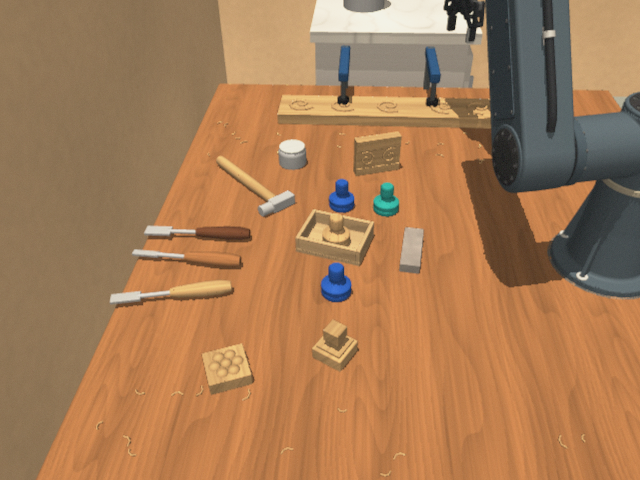

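Top view candidates:
- Round finial: the pale one in the box at (333,257). Look-alikes are blue (267,260), blue (395,260) and turquoise (391,305).
- Square finial: (198,262). Look-alike is the rosette, no knob, at (176,182).
- Panel: (469,296). Look-alikes are the wall mouldings at far left and right, and the stone at (322,328).

I choose the pale ones, and will check them in a close crop with measured corners.

```bash
python3 - <<'E'
from h import *
for nm,u,v,z in [('box',334,256,.038),('knob',333,255,.074),('sqknob',202,264,.066),('panel',469,296,.095),('blueL',267,259,.05),('blueR',395,259,.05),('turq',392,305,.05),('wax',477,199,.05),('stone',322,328,.02)]:
    print(nm,px2w('top',u,v,z).round(3))
s=bot.sense();Rt=rot(s['eef_rot']);print(Rt.round(3))
i=imaging.camera_info('wrist');print(Rt.T@(i['position']-s['tool_pos']),(Rt.T@rot(i['orientation'])).round(3))
im=cv2.imread('pics/top0.png')
a=cv2.resize(im[205:305,285:385],(400,400),interpolation=3);b=cv2.resize(im[215:315,150:250],(400,400),interpolation=3);c=cv2.resize(im[250:350,420:520],(400,400),interpolation=3)
cv2.imwrite('pics/crop.png',cv2.resize(np.hstack([a,b,c]),(800,267)))
E
```

```text
box [ 0.541 -0.026  0.038]
knob [ 0.54  -0.023  0.074]
sqknob [0.522 0.254 0.066]
panel [ 0.454 -0.301  0.095]
blueL [0.534 0.118 0.05 ]
blueR [ 0.534 -0.156  0.05 ]
turq [ 0.436 -0.148  0.05 ]
wax [ 0.664 -0.335  0.05 ]
stone [0.386 0.    0.02 ]
[[ 0.913  0.409 -0.   ]
 [ 0.409 -0.913  0.002]
 [ 0.    -0.002 -1.   ]]
[ 0.07445121  0.00187567 -0.17809228] [[-0.001  0.957  0.292]
 [ 1.     0.001 -0.   ]
 [-0.     0.292 -0.957]]
```

View pics/crop.png

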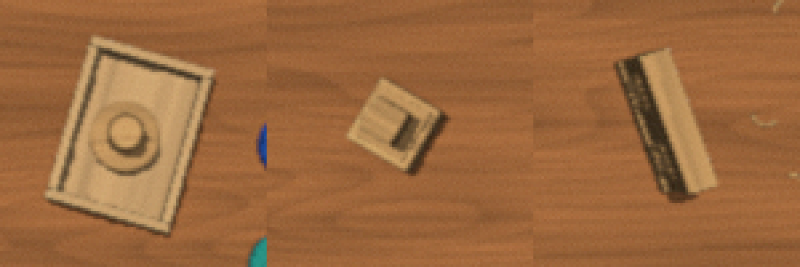

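The crop confirms all three: the knobbed round piece in the box, the square-footed piece with a square knob, and the panel standing on its long edge. Next I measure and fly over the box.

```bash
cat >> h.py <<'E'
def go(p,yaw=None):
    "deltas in tool axes (mm, rad) to TCP position p, tool-x yaw"
    s=bot.sense();Rt=rot(s['eef_rot']);d=Rt.T@(np.array(p)-s['tool_pos'])*1000
    y0=np.arctan2(Rt[1,0],Rt[0,0]);tw=0 if yaw is None else (y0-yaw+np.pi)%(2*np.pi)-np.pi
    print('tcp',s['tool_pos'].round(4),'yaw',round(y0,3),'-> d',d.round(1),'twist',round(tw,3),'F',s['wrist_force'].round(1),'w',round(s['width'],4),'t',round(s['time'],2))
def quad(n,pts,z,info=None):
    w=np.array([px2w(n,u,v,z,info)[:2] for u,v in pts]);e=np.roll(w,-1,0)-w
    print('ctr',w.mean(0).round(4),'len',np.linalg.norm(e,axis=1).round(4),'ang',np.arctan2(e[:,1],e[:,0]).round(3));return w.mean(0)
E
python3 - <<'E'
from h import *
f=lambda P,o:[(o[0]+a/2.667,o[1]+b/2.667) for a,b in P]
c=quad('top',f([(95,38),(213,71),(170,234),(46,197)],(285,205)),.038)
quad('top',f([(106.7,55),(134.7,49),(183.7,185),(156.7,193)],(420,250)),.095)
# square foot corners (top of foot z .026)
quad('top',f([(381-266.7,77),(444-266.7,110),(408-266.7,172),(347-266.7,135)],(150,215)),.026)
go([.54,-.023,.2],-.275)
E
```

```text
ctr [ 0.5423 -0.026 ] len [0.0999 0.1371 0.1045 0.1357] ang [-1.846  2.878  1.281 -0.297]
ctr [ 0.456  -0.3126] len [0.0223 0.1101 0.0217 0.1118] ang [-1.361 -2.819  1.855  0.326]
ctr [0.5306 0.2707] len [0.0588 0.0582 0.0589 0.0547] ang [-2.051  2.629  1.031 -0.513]
tcp [ 0.2552 -0.5697  0.1939] yaw 0.421 -> d [ 483.3 -382.7   -5.2] twist 0.696 F [-0.2  0.2 -0. ] w 0.0852 t 0.1
```

Request:
{"name": "play_rows", "arguments": {"deltas": [{"tx": 483,"ty": -383,"tz": -5,"twist": 0.696,"hand": -1},{"tx": 483,"ty": -383,"tz": -5,"twist": 0.696,"hand": -1},{"tx": 483,"ty": -383,"tz": -5,"twist": 0.696,"hand": -1},{"tx": 483,"ty": -383,"tz": -5,"twist": 0.696,"hand": -1},{"tx": 483,"ty": -383,"tz": -5,"twist": 0.696,"hand": -1},{"tx": 483,"ty": -383,"tz": -5,"twist": 0.696,"hand": -1},{"tx": 483,"ty": -383,"tz": -5,"twist": 0.696,"hand": -1},{"tx": 483,"ty": -383,"tz": -5,"twist": 0.696,"hand": -1},{"tx": 483,"ty": -383,"tz": -5,"twist": 0.696,"hand": -1},{"tx": 483,"ty": -383,"tz": -5,"twist": 0.696,"hand": -1},{"tx": 483,"ty": -383,"tz": -5,"twist": 0.696,"hand": -1},{"tx": 483,"ty": -383,"tz": -5,"twist": 0.696,"hand": -1},{"tx": 483,"ty": -383,"tz": -5,"twist": 0.696,"hand": -1}]}}

```text
time: 1.72
tool_pos: [0.539, -0.0247, 0.1996]
eef_rot: [3.111, -0.434, -0.001]
wrist_force: [0.0, -0.2, -0.7]
width: 0.0852
```

```bash
python3 - <<'E'
from h import *
import json
go([.54,-.023,.2],-.275)
i=imaging.camera_info('wrist');snap('wrist','w1.png')
print({k:np.array(v).tolist() for k,v in i.items()})
json.dump({k:np.array(v).tolist() for k,v in i.items()},open('w1.json','w'))
E
```

```text
tcp [ 0.539  -0.0247  0.1996] yaw -0.277 -> d [ 0.4 -1.9 -0.4] twist -0.002 F [ 0.  -0.2 -0.7] w 0.0852 t 1.73
{'fx': 331.6651483819073, 'fy': 331.6651483819073, 'cx': 320.0494375170822, 'cy': 240.488879853553, 'position': [0.6116058793260348, -0.04659499721998957, 0.3776186208268689], 'orientation': [-0.20742566315617714, 0.273015992489514, -1.8333297363838716]}
```

View pics/w1.png

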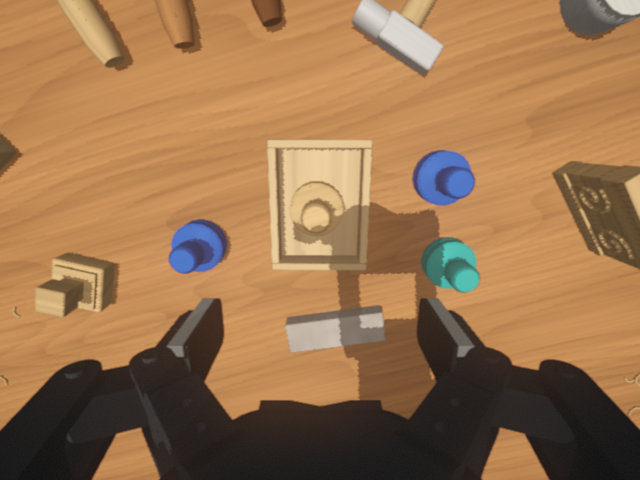

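Wrist view: the box rim corners are about (268,141), (372,141), (367,270), (272,270), the knob top is at about (316,216), and the foot rim is at about (317,208).

```bash
python3 - <<'E'
from h import *
import json
i=json.load(open('w1.json'))
c=quad('wrist',[(268,141),(372,141),(367.5,270),(272,270)],.038,i)
a=-.28;B=np.array([[np.cos(a),np.sin(a)],[-np.sin(a),np.cos(a)]])
for n,u,v,z in[('knob',316,217,.074),('foot',317,208,.034)]:
    p=px2w('wrist',u,v,z,i)[:2];print(n,p.round(4),'box frame',(B@(p-c)).round(4))
im=cv2.imread('pics/w1.png')[125:285,250:390];cv2.imwrite('pics/w1c.png',cv2.resize(im,None,fx=3.5,fy=3.5,interpolation=3))
E
```

```text
ctr [ 0.5446 -0.0276] len [0.102  0.136  0.1051 0.136 ] ang [-1.848  2.873  1.293 -0.291]
knob [ 0.5455 -0.0241] box frame [-0.      0.0036]
foot [ 0.5458 -0.0249] box frame [0.0005 0.003 ]
```

View pics/w1c.png

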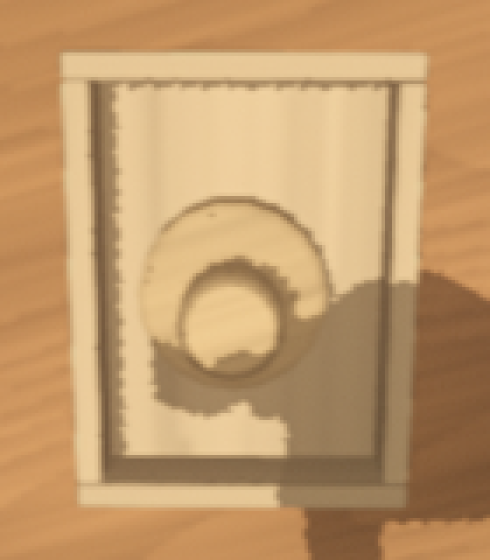

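```bash
python3 - <<'E'
from h import *
go([.544,-.024,.047],-.28)
E
```

```text
tcp [ 0.5392 -0.0249  0.1997] yaw -0.277 -> d [  4.5  -2.2 152.7] twist 0.003 F [-0.3 -0.5  0.1] w 0.0854 t 1.77
```

Request:
{"name": "play_rows", "arguments": {"deltas": [{"tx": 4.5,"ty": -2.2,"tz": 30,"hand": -1},{"tx": 4.5,"ty": -2.2,"tz": 70,"hand": -1},{"tx": 4.5,"ty": -2.2,"tz": 105,"hand": -1},{"tx": 4.5,"ty": -2.2,"tz": 130,"hand": -1},{"tx": 4.5,"ty": -2.2,"tz": 145,"hand": -1},{"tx": 4.5,"ty": -2.2,"tz": 153,"hand": -0.6},{"tx": 4.5,"ty": -2.2,"tz": 153,"hand": 0},{"tx": 4.5,"ty": -2.2,"tz": 153,"hand": 1},{"tx": 4.5,"ty": -2.2,"tz": 153,"hand": 1},{"tx": 4.5,"ty": -2.2,"tz": 153,"hand": 1},{"tx": 4.5,"ty": -2.2,"tz": 153,"hand": 1}], "grip_force": 30}}

```text
$.deltas[0]: bad value
```

```bash
python3 - <<'E'
from h import *
go([.544,-.024,.047],-.28)
E
```

```text
tcp [ 0.5392 -0.0249  0.1997] yaw -0.277 -> d [  4.5  -2.2 152.7] twist 0.003 F [-0.3 -0.5  0.1] w 0.0854 t 1.77
```

Request:
{"name": "play_rows", "arguments": {"deltas": [{"tx": 4.5,"ty": -2.2,"tz": 30,"twist": 0,"hand": -1},{"tx": 4.5,"ty": -2.2,"tz": 70,"twist": 0,"hand": -1},{"tx": 4.5,"ty": -2.2,"tz": 105,"twist": 0,"hand": -1},{"tx": 4.5,"ty": -2.2,"tz": 130,"twist": 0,"hand": -1},{"tx": 4.5,"ty": -2.2,"tz": 145,"twist": 0,"hand": -1},{"tx": 4.5,"ty": -2.2,"tz": 153,"twist": 0,"hand": -0.6},{"tx": 4.5,"ty": -2.2,"tz": 153,"twist": 0,"hand": 0},{"tx": 4.5,"ty": -2.2,"tz": 153,"twist": 0,"hand": 1},{"tx": 4.5,"ty": -2.2,"tz": 153,"twist": 0,"hand": 1},{"tx": 4.5,"ty": -2.2,"tz": 153,"twist": 0,"hand": 1},{"tx": 4.5,"ty": -2.2,"tz": 153,"twist": 0,"hand": 1}], "grip_force": 30}}

```text
time: 3.15
tool_pos: [0.5448, -0.0226, 0.0471]
eef_rot: [3.112, -0.431, 0.001]
wrist_force: [0.5, 0.3, -0.4]
width: 0.0
```

```bash
python3 - <<'E'
from h import *
go([.544,-.024,.047],-.28)
E
```

```text
tcp [ 0.5448 -0.0226  0.0471] yaw -0.275 -> d [-0.4  1.5  0.1] twist 0.005 F [ 0.5  0.3 -0.4] w 0.0 t 3.15
```

The fingers shut on nothing, so I'm looking before I move.

```bash
python3 - <<'E'
from h import *
a=snap('side','s2.png');t=snap('top','t2.png');w=snap('wrist','w2.png')
A=cv2.resize(a[170:290,270:430],(400,300),interpolation=3);T=cv2.resize(t[180:330,240:440],(400,300),interpolation=3);W=cv2.resize(w,(400,300))
cv2.imwrite('pics/m2.png',np.vstack([np.hstack([A,T]),np.hstack([W,cv2.resize(a,(400,300))])])[:,:,::-1])
E
```

```text
(no output)
```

View pics/m2.png

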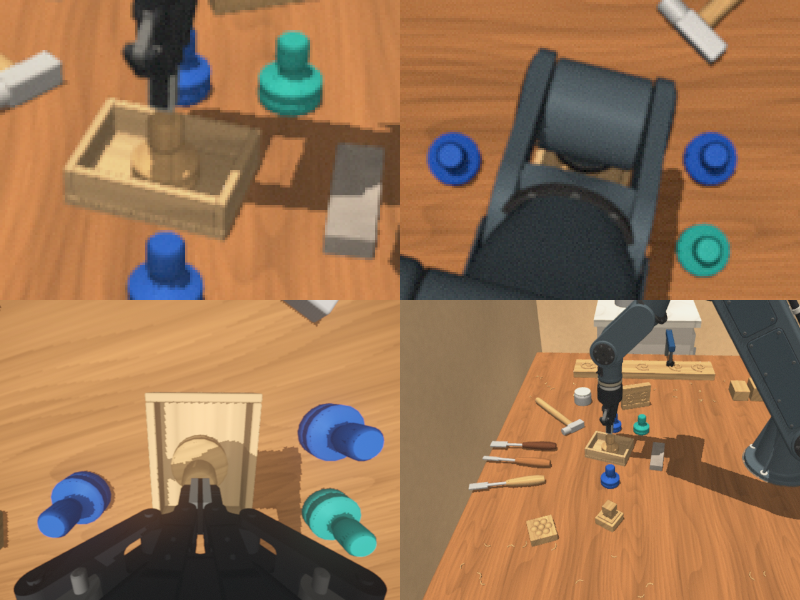

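```bash
python3 - <<'E'
from h import *
s=bot.sense();p=s['tool_pos'];Rt=rot(s['eef_rot'])
out=[]
for n,f,(u0,v0,w,h) in[('side','s2.png',(290,170,100,75)),('wrist','w2.png',(220,140,200,150))]:
    im=cv2.imread('pics/'+f);k=800//2/w
    c=cv2.resize(im[v0:v0+h,u0:u0+w],(400,300),interpolation=3);c=cv2.resize(c,None,fx=1,fy=1)
    for q,col in[(p,(0,0,255)),(p-.0187*Rt[:,2],(255,0,0))]:
        x=w2px(n,q);print(n,x.round(1));cv2.circle(c,tuple(int(a) for a in((x[0]-u0)*k,(x[1]-v0)*k)),3,col,-1)
    for z in(.034,.074):
        th=np.linspace(0,6.28,60);r=.029 if z<.05 else .015
        for t in th:
            x=w2px(n,[.5445+r*np.cos(t),-.0238+r*np.sin(t),z]);cv2.circle(c,tuple(int(a) for a in((x[0]-u0)*k,(x[1]-v0)*k)),1,(0,255,0),-1)
    out.append(c)
cv2.imwrite('pics/m3.png',np.hstack(out))
E
```

```text
side [334.4 226.7]
side [334.4 219.5]
wrist [317.8 275.8]
wrist [317.6 289.8]
```

View pics/m3.png

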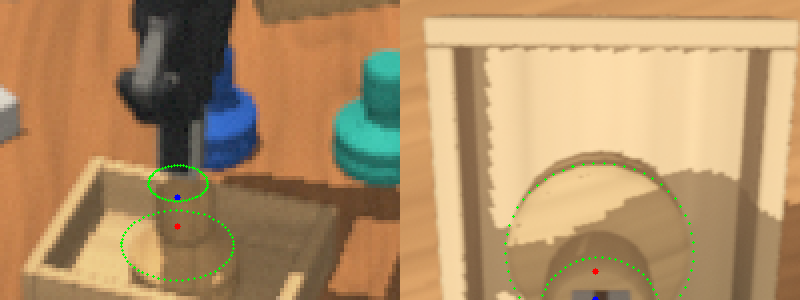

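```bash
python3 - <<'E'
from h import *
s=bot.sense();p=s['tool_pos'];Rt=rot(s['eef_rot']);print(s['joints'].round(3))
i=imaging.camera_info('wrist');print('cam rel tool',(Rt.T@(i['position']-p)).round(4))
for h in range(0,50,6):
    print(h,'front edge wrist',w2px('wrist',p+Rt@[.011,0,-h/1000]).round(1),'side',w2px('side',p+Rt@[0,-.012,-h/1000]).round(1))
E
```

```text
[-0.247  0.642  1.755 -0.     0.745  1.599]
cam rel tool [ 0.0756  0.0012 -0.1781]
0 front edge wrist [317.8 257.9] side [332.5 230.1]
6 front edge wrist [317.7 261.6] side [332.5 227.8]
12 front edge wrist [317.6 265.6] side [332.5 225.5]
18 front edge wrist [317.6 269.8] side [332.5 223.2]
24 front edge wrist [317.5 274.3] side [332.6 220.8]
30 front edge wrist [317.4 279.1] side [332.6 218.4]
36 front edge wrist [317.3 284.3] side [332.6 216.1]
42 front edge wrist [317.2 289.9] side [332.6 213.7]
48 front edge wrist [317.1 295.9] side [332.6 211.2]
```

Both cameras agree: the shut fingertips sit about 35–40 mm above the reported TCP, just over the knob. So the real finger end lies short of the stated TCP. I'll trust the images and go about 30 mm lower, in small steps, checking force.

Request:
{"name": "play_rows", "arguments": {"deltas": [{"tx": 0,"ty": 1,"tz": 0,"twist": 0,"hand": -0.5},{"tx": 0,"ty": 1,"tz": 0,"twist": 0,"hand": -0.5},{"tx": 0,"ty": 1,"tz": 0,"twist": 0,"hand": -0.5},{"tx": 0,"ty": 1,"tz": 8,"twist": 0,"hand": -0.5},{"tx": 0,"ty": 1,"tz": 16,"twist": 0,"hand": -0.5},{"tx": 0,"ty": 1,"tz": 22,"twist": 0,"hand": -0.5},{"tx": 0,"ty": 1,"tz": 26,"twist": 0,"hand": -0.5},{"tx": 0,"ty": 1,"tz": 26,"twist": 0,"hand": -0.5}]}}

```text
time: 4.3
tool_pos: [0.5441, -0.0236, 0.0204]
eef_rot: [-3.112, 0.431, 0.001]
wrist_force: [-0.5, 0.2, -0.1]
width: 0.0642
```

Request:
{"name": "play_rows", "arguments": {"deltas": [{"tx": 0,"ty": 0,"tz": 3,"twist": 0,"hand": 1},{"tx": 0,"ty": 0,"tz": 3,"twist": 0,"hand": 1},{"tx": 0,"ty": 0,"tz": 3,"twist": 0,"hand": 1},{"tx": 0,"ty": 0,"tz": 3,"twist": 0,"hand": 1}], "grip_force": 30}}

```text
time: 4.8
tool_pos: [0.5444, -0.0236, 0.0179]
eef_rot: [3.112, -0.431, 0.0]
wrist_force: [-0.7, -0.7, -0.7]
width: 0.029
```

```bash
python3 - <<'E'
from h import *
go([.544,-.024,.047],-.28)
t=snap('side','s3.png');w=snap('wrist','w3.png')
cv2.imwrite('pics/m4.png',np.hstack([cv2.resize(t[170:245,290:390],(400,300),interpolation=3),cv2.resize(w[120:345,170:470],(400,300),interpolation=3)])[:,:,::-1])
E
```

```text
tcp [ 0.5444 -0.0236  0.0179] yaw -0.275 -> d [ -0.3   0.5 -29.1] twist 0.005 F [-0.7 -0.7 -0.7] w 0.029 t 4.8
```

View pics/m4.png

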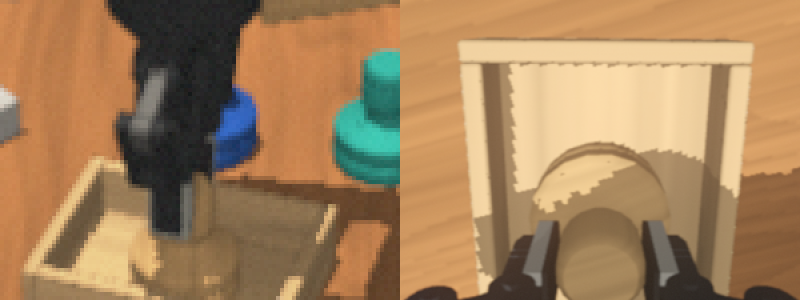

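Now gripped (width 29 mm). I shift the finial toward box −x/+y and feel for the walls.

Request:
{"name": "play_rows", "arguments": {"deltas": [{"tx": 0,"ty": 0,"tz": -2,"twist": 0,"hand": 1},{"tx": -6,"ty": -2,"tz": -2,"twist": 0.006,"hand": 1},{"tx": -12,"ty": -4,"tz": -2,"twist": 0.006,"hand": 1},{"tx": -18,"ty": -6,"tz": -2,"twist": 0.006,"hand": 1},{"tx": -22,"ty": -8,"tz": -2,"twist": 0.006,"hand": 1},{"tx": -25,"ty": -8,"tz": -2,"twist": 0.006,"hand": 1},{"tx": -25,"ty": -8,"tz": -2,"twist": 0.006,"hand": 1}]}}

```text
time: 5.78
tool_pos: [0.5223, -0.009, 0.0198]
eef_rot: [3.111, -0.44, -0.0]
wrist_force: [0.5, -0.2, -0.1]
width: 0.0288
```

Request:
{"name": "play_rows", "arguments": {"deltas": [{"tx": -1.5,"ty": 0,"tz": 0,"twist": 0,"hand": 1},{"tx": -3,"ty": 0,"tz": 0,"twist": 0,"hand": 1},{"tx": -3,"ty": 0,"tz": 0,"twist": 0,"hand": 1}]}}

```text
time: 6.15
tool_pos: [0.5195, -0.0083, 0.0198]
eef_rot: [-3.111, 0.44, 0.0]
wrist_force: [-0.3, 0.3, -0.5]
width: 0.0287
```

Request:
{"name": "play_rows", "arguments": {"deltas": [{"tx": -1,"ty": 0,"tz": 0,"twist": 0,"hand": 1},{"tx": -2,"ty": 0,"tz": 0,"twist": 0,"hand": 1},{"tx": -2,"ty": 0,"tz": 0,"twist": 0,"hand": 1}]}}

```text
time: 6.52
tool_pos: [0.5184, -0.008, 0.02]
eef_rot: [3.11, -0.44, 0.002]
wrist_force: [1.1, -0.2, -1.1]
width: 0.0288
```

```bash
python3 - <<'E'
from h import *
Rt=rot(bot.sense()['eef_rot']);go([.544,-.024,.047],-.28);print(Rt.T@bot.sense()['wrist_force'])
E
```

```text
tcp [ 0.5184 -0.008   0.02  ] yaw -0.281 -> d [ 29.1   8.3 -27. ] twist -0.001 F [ 1.1 -0.2 -1.1] w 0.0288 t 6.53
[ 1.08893816 -0.14945953  1.09863131]
```

Request:
{"name": "play_rows", "arguments": {"deltas": [{"tx": -1.5,"ty": 0,"tz": 0,"twist": 0,"hand": 1},{"tx": -1.5,"ty": 0,"tz": 0,"twist": 0,"hand": 1}]}}

```text
time: 6.78
tool_pos: [0.518, -0.0079, 0.0202]
eef_rot: [3.11, -0.44, 0.006]
wrist_force: [3.1, -1.8, 0.8]
width: 0.0289
```

Request:
{"name": "play_rows", "arguments": {"deltas": [{"tx": 0,"ty": -2,"tz": 0,"twist": 0,"hand": 1},{"tx": 0,"ty": -3,"tz": 0,"twist": 0,"hand": 1},{"tx": 0,"ty": -3,"tz": 0,"twist": 0,"hand": 1}]}}

```text
time: 7.15
tool_pos: [0.5185, -0.0049, 0.0201]
eef_rot: [3.11, -0.44, 0.004]
wrist_force: [3.6, -3.5, -0.0]
width: 0.0285
```

```bash
python3 - <<'E'
from h import *
Rt=rot(bot.sense()['eef_rot']);go([.544,-.024,.047],-.28);print(Rt.T@bot.sense()['wrist_force'])
E
```

```text
tcp [ 0.5185 -0.0049  0.0201] yaw -0.281 -> d [ 29.9  11.3 -26.9] twist -0.001 F [ 3.6 -3.5 -0. ] w 0.0285 t 7.15
[4.44908581 2.4033995  0.03912348]
```

Request:
{"name": "play_rows", "arguments": {"deltas": [{"tx": 2.5,"ty": 1,"tz": 0,"twist": 0,"hand": 1},{"tx": 2.5,"ty": 1,"tz": 1.5,"twist": 0,"hand": 1},{"tx": 2.5,"ty": 1,"tz": 2.5,"twist": 0,"hand": 1},{"tx": 2.5,"ty": 1,"tz": 2.5,"twist": 0,"hand": 1}]}}

```text
time: 7.65
tool_pos: [0.519, -0.0058, 0.0178]
eef_rot: [-3.11, 0.44, 0.0]
wrist_force: [2.0, -0.0, 4.7]
width: 0.0287
```

Request:
{"name": "play_rows", "arguments": {"deltas": [{"tx": 0,"ty": 0,"tz": 0,"twist": 0,"hand": 0},{"tx": 0,"ty": 0,"tz": 0,"twist": 0,"hand": -0.5},{"tx": 0,"ty": 0,"tz": 0,"twist": 0,"hand": -0.5},{"tx": 0,"ty": 0,"tz": 0,"twist": 0,"hand": -0.5},{"tx": 0,"ty": 0,"tz": -20,"twist": 0,"hand": -0.5},{"tx": 0,"ty": 0,"tz": -60,"twist": 0,"hand": -0.7},{"tx": 0,"ty": 0,"tz": -110,"twist": 0,"hand": -0.7},{"tx": 0,"ty": 0,"tz": -130,"twist": 0,"hand": -0.7},{"tx": 0,"ty": 0,"tz": -130,"twist": 0,"hand": -0.7},{"tx": 0,"ty": 0,"tz": -130,"twist": 0,"hand": -0.7}]}}

```text
time: 8.9
tool_pos: [0.5182, -0.0059, 0.1463]
eef_rot: [-3.11, 0.44, 0.004]
wrist_force: [0.1, -0.3, -0.1]
width: 0.0726
```

```bash
python3 - <<'E'
from h import *
go([.54,.25,.13],-.5)
go([.515,.265,.15],-.513)
E
```

```text
tcp [ 0.5182 -0.0059  0.1463] yaw -0.281 -> d [ -50.  -251.9   16.4] twist 0.219 F [ 0.1 -0.3 -0.1] w 0.0726 t 8.9
tcp [ 0.5182 -0.0059  0.1463] yaw -0.281 -> d [ -78.3 -259.4   -3.6] twist 0.232 F [ 0.1 -0.3 -0.1] w 0.0726 t 8.9
```

Request:
{"name": "play_rows", "arguments": {"deltas": [{"tx": -15,"ty": -62,"tz": -4,"twist": 0.1,"hand": -0.7},{"tx": -30,"ty": -124,"tz": -4,"twist": 0.2,"hand": -0.7},{"tx": -45,"ty": -186,"tz": -4,"twist": 0.232,"hand": -0.7},{"tx": -55,"ty": -240,"tz": -4,"twist": 0.232,"hand": -0.7},{"tx": -60,"ty": -262,"tz": -4,"twist": 0.232,"hand": -0.7},{"tx": -60,"ty": -262,"tz": -4,"twist": 0.232,"hand": -0.7},{"tx": -60,"ty": -262,"tz": -4,"twist": 0.232,"hand": -0.7},{"tx": -60,"ty": -262,"tz": -4,"twist": 0.232,"hand": -0.7}]}}

```text
time: 9.9
tool_pos: [0.5342, 0.2604, 0.1511]
eef_rot: [3.037, -0.801, -0.001]
wrist_force: [-0.1, -0.3, -0.1]
width: 0.073
```

```bash
python3 - <<'E'
from h import *
import json
go([.5306,.2707,.018],-.513)
i=imaging.camera_info('wrist');w=snap('wrist','w5.png')
json.dump({k:np.array(v).tolist() for k,v in i.items()},open('w5.json','w'))
p=w2px('wrist',[.5306,.2707,.04],i);u,v=[int(x) for x in p];u0=min(max(u-80,0),480);v0=min(max(v-80,0),320);print(p,u0,v0)
t=imaging.camera('top')
cv2.imwrite('pics/m5.png',np.hstack([cv2.resize(w[v0:v0+160,u0:u0+160],(480,480),interpolation=3),cv2.resize(t[205:305,285:385],(320,480))[:, :]])[:,:,::-1])
E
```

```text
tcp [0.5342 0.2604 0.1511] yaw -0.515 -> d [ -8.2  -7.3 133. ] twist -0.002 F [-0.1 -0.3 -0.1] w 0.073 t 9.9
[310.96375741 236.32503454] 230 156
```

View pics/m5.png

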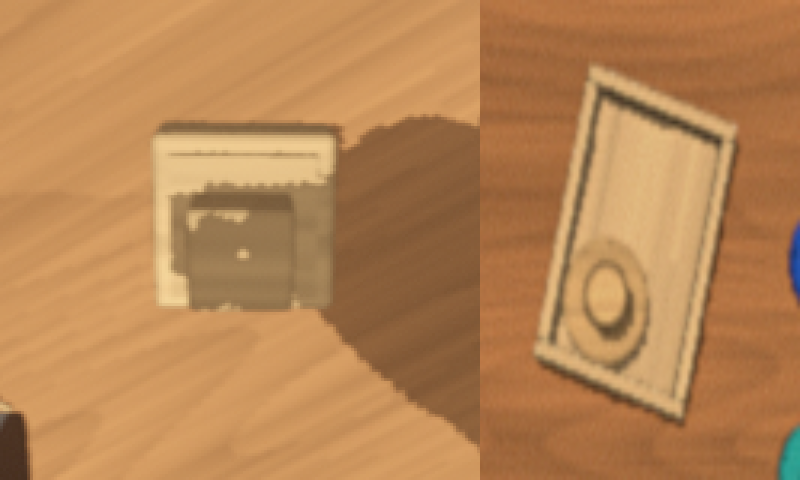

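The square finial's knob top centre is at wrist (310.3, 242.3) and its foot top corners are aligned with the tool axes. The right half shows the round finial standing in the box's −x/+y corner.

```bash
python3 - <<'E'
from h import *
import json
i=json.load(open('w5.json'))
f=lambda P:[(230+a/3,156+b/3) for a,b in P]
k=quad('wrist',f([(188,208),(293,208),(295,310),(190,310)]),.066,i)
q=quad('wrist',f([(153,135),(337,133),(330,306),(158,307)]),.026,i)
go([*((k+q)/2),.012],-.515)
E
```

```text
ctr [0.5323 0.2694] len [0.0286 0.0296 0.0295 0.0296] ang [-2.087  2.651  1.054 -0.521]
ctr [0.5322 0.2696] len [0.0565 0.0565 0.0557 0.0562] ang [-2.076  2.605  1.06  -0.522]
tcp [0.5345 0.2608 0.1514] yaw -0.515 -> d [ -6.2  -6.5 139.4] twist -0.0 F [ 0.4  0.1 -1.4] w 0.0724 t 10.0
```

Request:
{"name": "play_rows", "arguments": {"deltas": [{"tx": -6,"ty": -6.5,"tz": 35,"twist": 0.005,"hand": -0.7},{"tx": -6,"ty": -6.5,"tz": 75,"twist": 0.005,"hand": -0.7},{"tx": -6,"ty": -6.5,"tz": 110,"twist": 0.005,"hand": -0.7},{"tx": -6,"ty": -6.5,"tz": 130,"twist": 0.005,"hand": -0.7},{"tx": -6,"ty": -6.5,"tz": 140,"twist": 0.005,"hand": -0.7},{"tx": -6,"ty": -6.5,"tz": 140,"twist": 0.005,"hand": -0.3},{"tx": -6,"ty": -6.5,"tz": 140,"twist": 0.005,"hand": 1},{"tx": -6,"ty": -6.5,"tz": 140,"twist": 0.005,"hand": 1},{"tx": -6,"ty": -6.5,"tz": 140,"twist": 0.005,"hand": 1},{"tx": -6,"ty": -6.5,"tz": 140,"twist": 0.005,"hand": 1}], "grip_force": 50}}

```text
time: 11.25
tool_pos: [0.5334, 0.2712, 0.0126]
eef_rot: [-3.035, 0.804, -0.004]
wrist_force: [0.6, -0.6, 6.1]
width: 0.0289
```

```bash
python3 - <<'E'
from h import *
go([.53,.27,.13],-.28)
# target: box frame (+30,+13) ; grip offset 
a=-.28;C=np.array([[np.cos(a),-np.sin(a)],[np.sin(a),np.cos(a)]])
# centre registered from walls (round TCP (.5185,-.0049) at (-32,15))
for c in ([.544,-.027],):
    print('target',np.array(c)+C@[.0305,.0135])
E
```

```text
tcp [0.5334 0.2712 0.0126] yaw -0.518 -> d [  -2.1    2.5 -117.4] twist -0.238 F [ 0.6 -0.6  6.1] w 0.0289 t 11.25
target [ 0.57704299 -0.0224546 ]
```

Request:
{"name": "play_rows", "arguments": {"deltas": [{"tx": 0,"ty": 0,"tz": -5,"twist": 0,"hand": 1},{"tx": 0,"ty": 0,"tz": -25,"twist": 0,"hand": 1},{"tx": 0,"ty": 0,"tz": -60,"twist": 0,"hand": 1},{"tx": 0,"ty": 0,"tz": -95,"twist": 0,"hand": 1},{"tx": 0,"ty": 0,"tz": -110,"twist": 0,"hand": 1},{"tx": 0,"ty": 0,"tz": -110,"twist": 0,"hand": 1}]}}

```text
time: 12.0
tool_pos: [0.5325, 0.271, 0.1219]
eef_rot: [-3.036, 0.805, -0.002]
wrist_force: [-0.3, -0.4, -1.5]
width: 0.0289
```

```bash
python3 - <<'E'
from h import *
a=-.28;C=np.array([[np.cos(a),-np.sin(a)],[np.sin(a),np.cos(a)]])
t=np.array([.544,-.027])+C@[.0305,.0127];print(t)
go([*t,.1],-.282)
E
```

```text
[ 0.57682191 -0.02322344]
tcp [0.5325 0.271  0.1219] yaw -0.518 -> d [184.2 233.7  21.9] twist -0.236 F [-0.3 -0.4 -1.5] w 0.0289 t 12.0
```

Request:
{"name": "play_rows", "arguments": {"deltas": [{"tx": 12,"ty": 16,"tz": 0,"twist": -0.03,"hand": 1},{"tx": 36,"ty": 46,"tz": 0,"twist": -0.08,"hand": 1},{"tx": 66,"ty": 84,"tz": 0,"twist": -0.14,"hand": 1},{"tx": 96,"ty": 122,"tz": 0,"twist": -0.19,"hand": 1},{"tx": 126,"ty": 160,"tz": 0,"twist": -0.236,"hand": 1},{"tx": 152,"ty": 194,"tz": 0,"twist": -0.236,"hand": 1},{"tx": 172,"ty": 219,"tz": 0,"twist": -0.236,"hand": 1},{"tx": 182,"ty": 231,"tz": 0,"twist": -0.236,"hand": 1},{"tx": 184,"ty": 234,"tz": 10,"twist": -0.236,"hand": 1},{"tx": 184,"ty": 234,"tz": 22,"twist": -0.236,"hand": 1},{"tx": 184,"ty": 234,"tz": 22,"twist": -0.236,"hand": 1}]}}

```text
time: 13.38
tool_pos: [0.5744, -0.0219, 0.0975]
eef_rot: [-3.11, 0.439, 0.007]
wrist_force: [-0.4, 0.4, -0.5]
width: 0.0291
```

```bash
python3 - <<'E'
from h import *
import json
go([.57682,-.02322,.052],-.282)
i=imaging.camera_info('wrist');w=snap('wrist','w6.png')
json.dump({k:np.array(v).tolist() for k,v in i.items()},open('w6.json','w'))
cv2.imwrite('pics/m6.png',cv2.resize(w[100:400,120:520],(800,600),interpolation=3)[:,:,::-1])
E
```

```text
tcp [ 0.5744 -0.0219  0.0975] yaw -0.281 -> d [ 2.9  0.6 45.5] twist 0.001 F [-0.4  0.4 -0.5] w 0.0291 t 13.38
```

View pics/m6.png

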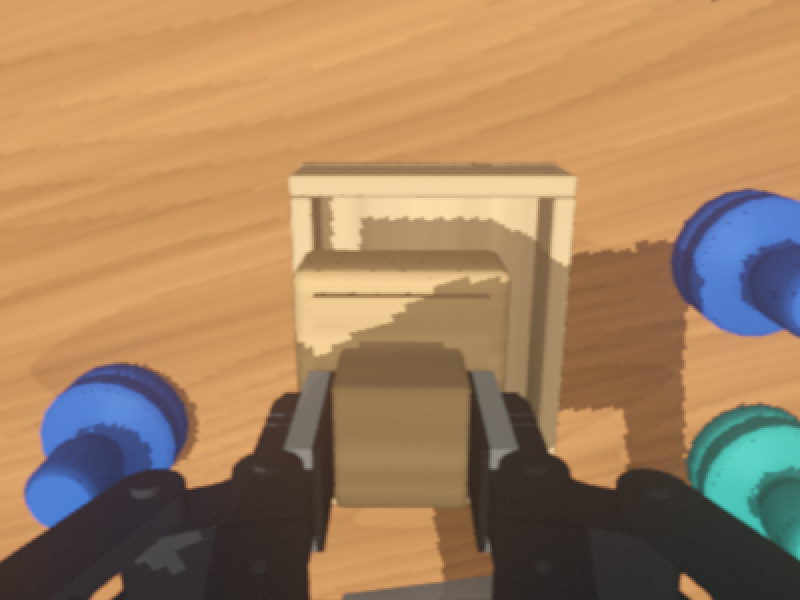

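The carried square finial's foot edge runs from (268.5,234) to (374,234) in wrist pixels, parallel to the box's far rim, which runs from (264.5,189) to (408.5,189).

```bash
python3 - <<'E'
from h import *
import json
i=json.load(open('w6.json'))
a=-.28;B=np.array([[np.cos(a),np.sin(a)],[-np.sin(a),np.cos(a)]]);c=np.array([.544,-.027])
for n,u,v,z in[('footL',268.5,234,.1115),('footR',374,234,.1115),('boxL',264.5,189,.038),('boxR',408.5,189,.038)]:
    print(n,(B@(px2w('wrist',u,v,z,i)[:2]-c)).round(4))
print(B@(np.array([.5744,-.0219])-c))
E
```

```text
footL [0.0571 0.0384]
footR [ 0.057  -0.0158]
boxL [0.0694 0.0516]
boxR [ 0.0693 -0.0513]
[0.02780667 0.01330259]
```

Request:
{"name": "play_rows", "arguments": {"deltas": [{"tx": 2.7,"ty": 0,"tz": 10,"twist": 0,"hand": 1},{"tx": 2.7,"ty": 0,"tz": 24,"twist": 0,"hand": 1},{"tx": 2.7,"ty": 0,"tz": 36,"twist": 0,"hand": 1},{"tx": 2.7,"ty": 0,"tz": 46,"twist": 0,"hand": 1},{"tx": 2.7,"ty": 0,"tz": 46,"twist": 0,"hand": 1}]}}

```text
time: 14.05
tool_pos: [0.5779, -0.0242, 0.0521]
eef_rot: [-3.11, 0.442, 0.004]
wrist_force: [0.6, 0.2, -1.1]
width: 0.0286
```

Request:
{"name": "play_rows", "arguments": {"deltas": [{"tx": 0,"ty": 0,"tz": 5,"twist": 0,"hand": 1},{"tx": 0,"ty": 0,"tz": 11,"twist": 0,"hand": 1},{"tx": 0,"ty": 0,"tz": 17,"twist": 0,"hand": 1},{"tx": 0,"ty": 0,"tz": 21,"twist": 0,"hand": 1},{"tx": 0,"ty": 0,"tz": 21,"twist": 0,"hand": 1}]}}

```text
time: 14.68
tool_pos: [0.5785, -0.0242, 0.0319]
eef_rot: [-3.11, 0.442, 0.001]
wrist_force: [0.8, 1.3, -1.8]
width: 0.0284
```

```bash
python3 - <<'E'
from h import *
go([.577,-.022,.02],-.282)
E
```

```text
tcp [ 0.5785 -0.0242  0.0319] yaw -0.282 -> d [-2.1 -1.7 11.9] twist -0.0 F [ 0.8  1.3 -1.8] w 0.0284 t 14.68
```

Request:
{"name": "play_rows", "arguments": {"deltas": [{"tx": -2,"ty": -0.5,"tz": 0,"twist": 0,"hand": 1},{"tx": -2,"ty": -0.5,"tz": 5,"twist": 0,"hand": 1},{"tx": -2,"ty": -0.5,"tz": 9,"twist": 0,"hand": 1},{"tx": -2,"ty": -0.5,"tz": 11,"twist": 0,"hand": 1},{"tx": -2,"ty": -0.5,"tz": 11,"twist": 0,"hand": 1}]}}

```text
time: 15.3
tool_pos: [0.5769, -0.0232, 0.0211]
eef_rot: [-3.11, 0.442, 0.001]
wrist_force: [-0.0, -0.5, -1.1]
width: 0.0288
```

```bash
python3 - <<'E'
from h import *
go([.577,-.022,.02],-.282)
E
```

```text
tcp [ 0.5769 -0.0232  0.0211] yaw -0.282 -> d [-0.2 -1.2  1.1] twist -0.0 F [-0.  -0.5 -1.1] w 0.0288 t 15.3
```

Going in freely. I lower the last 2 mm or so until there is floor contact.

Request:
{"name": "play_rows", "arguments": {"deltas": [{"tx": 0,"ty": 0,"tz": 1,"twist": 0,"hand": 1},{"tx": 0,"ty": 0,"tz": 2,"twist": 0,"hand": 1},{"tx": 0,"ty": 0,"tz": 2,"twist": 0,"hand": 1}]}}

```text
time: 15.68
tool_pos: [0.5771, -0.0233, 0.0207]
eef_rot: [3.11, -0.442, 0.001]
wrist_force: [-2.1, 0.1, 7.3]
width: 0.029
```

Request:
{"name": "play_rows", "arguments": {"deltas": [{"tx": 0,"ty": 0,"tz": -1,"twist": 0,"hand": 0},{"tx": 0,"ty": 0,"tz": -1,"twist": 0,"hand": -0.5},{"tx": 0,"ty": 0,"tz": -1,"twist": 0,"hand": -0.5},{"tx": 0,"ty": 0,"tz": -1,"twist": 0,"hand": -0.5},{"tx": 0,"ty": 0,"tz": -20,"twist": 0,"hand": -0.5},{"tx": 0,"ty": 0,"tz": -60,"twist": 0,"hand": -0.7},{"tx": 0,"ty": 0,"tz": -110,"twist": 0,"hand": -0.7},{"tx": 0,"ty": 0,"tz": -140,"twist": 0,"hand": -0.7},{"tx": 0,"ty": 0,"tz": -140,"twist": 0,"hand": -0.7},{"tx": 0,"ty": 0,"tz": -140,"twist": 0,"hand": -0.7}]}}

```text
time: 16.92
tool_pos: [0.5761, -0.023, 0.1584]
eef_rot: [-3.11, 0.442, 0.003]
wrist_force: [0.7, -0.3, -0.5]
width: 0.0729
```

```bash
python3 - <<'E'
from h import *
# panel approx (.456,-.3126), yaw .32; hover 30mm ahead along tool x
y=.32
go([.456+.03*np.cos(y),-.3126+.03*np.sin(y),.19],y)
E
```

```text
tcp [ 0.5761 -0.023   0.1584] yaw -0.282 -> d [-10.  294.5 -31.6] twist -0.602 F [ 0.7 -0.3 -0.5] w 0.0729 t 16.93
```

Request:
{"name": "play_rows", "arguments": {"deltas": [{"tx": 0,"ty": 50,"tz": -15,"twist": -0.15,"hand": -0.7},{"tx": 0,"ty": 110,"tz": -32,"twist": -0.3,"hand": -0.7},{"tx": -5,"ty": 170,"tz": -32,"twist": -0.45,"hand": -0.7},{"tx": -10,"ty": 230,"tz": -32,"twist": -0.6,"hand": -0.7},{"tx": -10,"ty": 280,"tz": -32,"twist": -0.602,"hand": -0.7},{"tx": -10,"ty": 295,"tz": -32,"twist": -0.602,"hand": -0.7},{"tx": -10,"ty": 295,"tz": -32,"twist": -0.602,"hand": -0.7},{"tx": -10,"ty": 295,"tz": -32,"twist": -0.602,"hand": -0.7}]}}

```text
time: 17.92
tool_pos: [0.4852, -0.3019, 0.1904]
eef_rot: [-3.099, -0.502, 0.002]
wrist_force: [-0.4, 0.4, 0.7]
width: 0.0727
```

```bash
python3 - <<'E'
from h import *
import json
go([.456,-.3126,.05],.32)
i=imaging.camera_info('wrist');w=snap('wrist','w7.png')
json.dump({k:np.array(v).tolist() for k,v in i.items()},open('w7.json','w'))
t=imaging.camera('top');u,v=w2px('wrist',[.456,-.3126,.095],i);print(u,v)
cv2.imwrite('pics/m7.png',np.hstack([cv2.resize(w[80:380,200:450],(500,600),interpolation=3),cv2.resize(t[205:305,295:375],(300,375),interpolation=3)[:600] if False else np.vstack([cv2.resize(t[210:300,295:375],(300,338),interpolation=3),np.zeros((262,300,3),np.uint8)])])[:,:,::-1])
E
```

```text
tcp [ 0.4852 -0.3019  0.1904] yaw 0.321 -> d [-31.    1.3 140.5] twist 0.001 F [-0.4  0.4  0.7] w 0.0727 t 17.93
319.304349967748 264.65251419786
```

View pics/m7.png

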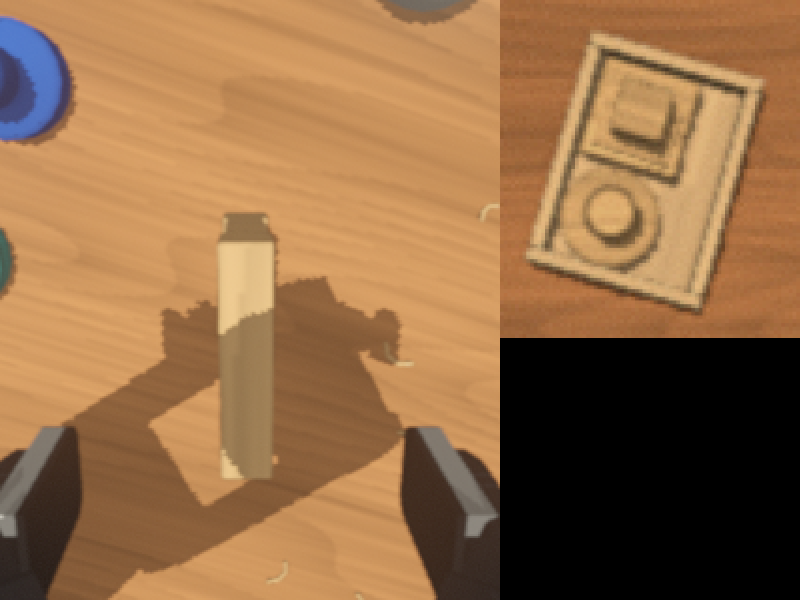

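The two finials stand in place with the −y strip free. The panel top corners in the crop are (217,241), (274,241), (271,479), (221,479).

```bash
python3 - <<'E'
from h import *
import json
i=json.load(open('w7.json'))
p=quad('wrist',[(200+a/2,80+b/2) for a,b in[(217,241),(274,241),(271,479),(221,479)]],.095,i)
go([*p,.034],.32)
E
```

```text
ctr [ 0.4582 -0.3152] len [0.0237 0.1116 0.0232 0.1116] ang [-1.25  -2.819  1.892  0.327]
tcp [ 0.4855 -0.3019  0.191 ] yaw 0.322 -> d [-30.1   4.1 157. ] twist 0.002 F [ 0.6 -1.   0.5] w 0.073 t 18.02
```

Request:
{"name": "play_rows", "arguments": {"deltas": [{"tx": -30,"ty": 4,"tz": 10,"twist": -0.003,"hand": -0.7},{"tx": -30,"ty": 4,"tz": 45,"twist": -0.003,"hand": -0.7},{"tx": -30,"ty": 4,"tz": 85,"twist": -0.003,"hand": -0.7},{"tx": -30,"ty": 4,"tz": 120,"twist": -0.003,"hand": -0.7},{"tx": -30,"ty": 4,"tz": 145,"twist": -0.003,"hand": -0.7},{"tx": -30,"ty": 4,"tz": 155,"twist": -0.003,"hand": -0.3},{"tx": -30,"ty": 4,"tz": 155,"twist": -0.003,"hand": 0.2},{"tx": -30,"ty": 4,"tz": 155,"twist": -0.003,"hand": 1},{"tx": -30,"ty": 4,"tz": 155,"twist": -0.003,"hand": 1},{"tx": -30,"ty": 4,"tz": 155,"twist": -0.003,"hand": 1},{"tx": -30,"ty": 4,"tz": 155,"twist": -0.003,"hand": 1}], "grip_force": 60}}

```text
time: 19.4
tool_pos: [0.4587, -0.3175, 0.0373]
eef_rot: [3.099, 0.504, 0.002]
wrist_force: [1.2, 1.4, 5.7]
width: 0.0227
```

```bash
python3 - <<'E'
from h import *
go([.4582,-.3152,.036],.325)
E
```

```text
tcp [ 0.4587 -0.3175  0.0373] yaw 0.323 -> d [ 0.3 -2.3  1.3] twist -0.002 F [1.2 1.4 5.7] w 0.0227 t 19.4
```

Request:
{"name": "play_rows", "arguments": {"deltas": [{"tx": 0,"ty": 0,"tz": -5,"twist": 0,"hand": 1},{"tx": 0,"ty": 0,"tz": -25,"twist": 0,"hand": 1},{"tx": 0,"ty": 0,"tz": -60,"twist": 0,"hand": 1},{"tx": 0,"ty": 0,"tz": -95,"twist": 0,"hand": 1},{"tx": 0,"ty": 0,"tz": -110,"twist": 0,"hand": 1},{"tx": 0,"ty": 0,"tz": -110,"twist": 0,"hand": 1}]}}

```text
time: 20.15
tool_pos: [0.4582, -0.3173, 0.1468]
eef_rot: [3.1, 0.505, 0.001]
wrist_force: [0.0, 0.3, -2.1]
width: 0.0228
```

```bash
python3 - <<'E'
from h import *
a=-.28;C=np.array([[np.cos(a),-np.sin(a)],[np.sin(a),np.cos(a)]])
t=np.array([.544,-.027])+C@[0,-.0310];print(t)
go([*t,.14],-.282)
E
```

```text
[ 0.53543297 -0.05679272]
tcp [ 0.4582 -0.3173  0.1468] yaw 0.323 -> d [ 155.9 -222.6    6.6] twist 0.605 F [ 0.   0.3 -2.1] w 0.0228 t 20.15
```

Request:
{"name": "play_rows", "arguments": {"deltas": [{"tx": 10,"ty": -14,"tz": 0,"twist": 0.06,"hand": 1},{"tx": 30,"ty": -42,"tz": 0,"twist": 0.16,"hand": 1},{"tx": 54,"ty": -77,"tz": 0,"twist": 0.28,"hand": 1},{"tx": 78,"ty": -112,"tz": 0,"twist": 0.4,"hand": 1},{"tx": 102,"ty": -146,"tz": 0,"twist": 0.5,"hand": 1},{"tx": 126,"ty": -180,"tz": 0,"twist": 0.58,"hand": 1},{"tx": 145,"ty": -207,"tz": 0,"twist": 0.606,"hand": 1},{"tx": 154,"ty": -220,"tz": 0,"twist": 0.606,"hand": 1},{"tx": 156,"ty": -223,"tz": 7,"twist": 0.606,"hand": 1},{"tx": 156,"ty": -223,"tz": 7,"twist": 0.606,"hand": 1},{"tx": 156,"ty": -223,"tz": 7,"twist": 0.606,"hand": 1}]}}

```text
time: 21.52
tool_pos: [0.5349, -0.0571, 0.139]
eef_rot: [3.11, -0.445, -0.001]
wrist_force: [0.4, -0.0, -1.0]
width: 0.0233
```

```bash
python3 - <<'E'
from h import *
go([.5354,-.0568,.09],-.282)
t=imaging.camera('top');s=imaging.camera('side')
import cv2
cv2.imwrite('pics/t8.png',t[:,:,::-1]);cv2.imwrite('pics/s8.png',s[:,:,::-1])
E
```

```text
tcp [ 0.5349 -0.0571  0.139 ] yaw -0.285 -> d [ 0.4 -0.5 49. ] twist -0.003 F [ 0.4 -0.  -1. ] w 0.0233 t 21.52
```

Request:
{"name": "play_rows", "arguments": {"deltas": [{"tx": 0.4,"ty": -0.5,"tz": 12,"twist": -0.003,"hand": 1},{"tx": 0.4,"ty": -0.5,"tz": 26,"twist": -0.003,"hand": 1},{"tx": 0.4,"ty": -0.5,"tz": 40,"twist": -0.003,"hand": 1},{"tx": 0.4,"ty": -0.5,"tz": 52,"twist": -0.003,"hand": 1},{"tx": 0.4,"ty": -0.5,"tz": 58,"twist": -0.003,"hand": 1},{"tx": 0.4,"ty": -0.5,"tz": 58,"twist": -0.003,"hand": 1}]}}

```text
time: 22.38
tool_pos: [0.5355, -0.0556, 0.0807]
eef_rot: [-3.111, 0.439, 0.002]
wrist_force: [0.6, -0.3, -0.8]
width: 0.0228
```

```bash
python3 - <<'E'
from h import *
go([.5354,-.0568,.0453],-.281)
E
```

```text
tcp [ 0.5355 -0.0556  0.0807] yaw -0.28 -> d [ 0.3  1.2 35.4] twist 0.001 F [ 0.6 -0.3 -0.8] w 0.0228 t 22.38
```

Request:
{"name": "play_rows", "arguments": {"deltas": [{"tx": 0,"ty": 1,"tz": 0,"twist": 0,"hand": 1},{"tx": 0,"ty": 1,"tz": 5,"twist": 0,"hand": 1},{"tx": 0,"ty": 1,"tz": 10,"twist": 0,"hand": 1},{"tx": 0,"ty": 1,"tz": 15,"twist": 0,"hand": 1},{"tx": 0,"ty": 1,"tz": 15,"twist": 0,"hand": 1}]}}

```text
time: 23.0
tool_pos: [0.5353, -0.0567, 0.0659]
eef_rot: [-3.111, 0.439, 0.001]
wrist_force: [-0.3, -0.3, -2.8]
width: 0.0233
```

```bash
python3 - <<'E'
from h import *
go([.5354,-.0568,.0453],-.281)
E
```

```text
tcp [ 0.5353 -0.0567  0.0659] yaw -0.28 -> d [ 0.2  0.1 20.6] twist 0.001 F [-0.3 -0.3 -2.8] w 0.0233 t 23.0
```

Past the rim and beside the feet (panel bottom at about 29 mm) without contact. Continuing down.

Request:
{"name": "play_rows", "arguments": {"deltas": [{"tx": 0,"ty": 0,"tz": 5,"twist": 0,"hand": 1},{"tx": 0,"ty": 0,"tz": 10,"twist": 0,"hand": 1},{"tx": 0,"ty": 0,"tz": 15,"twist": 0,"hand": 1},{"tx": 0,"ty": 0,"tz": 18,"twist": 0,"hand": 1},{"tx": 0,"ty": 0,"tz": 18,"twist": 0,"hand": 1}]}}

```text
time: 23.62
tool_pos: [0.5353, -0.0566, 0.0479]
eef_rot: [-3.111, 0.439, 0.001]
wrist_force: [-0.4, 0.5, -0.7]
width: 0.0226
```

Request:
{"name": "play_rows", "arguments": {"deltas": [{"tx": 0,"ty": 0,"tz": 1.5,"twist": 0,"hand": 1},{"tx": 0,"ty": 0,"tz": 3,"twist": 0,"hand": 1},{"tx": 0,"ty": 0,"tz": 3,"twist": 0,"hand": 1}]}}

```text
time: 24.0
tool_pos: [0.5356, -0.0567, 0.0454]
eef_rot: [3.111, -0.439, 0.001]
wrist_force: [0.6, 0.1, -1.7]
width: 0.0233
```

Request:
{"name": "play_rows", "arguments": {"deltas": [{"tx": 0,"ty": 0,"tz": 1,"twist": 0,"hand": 1},{"tx": 0,"ty": 0,"tz": 1.5,"twist": 0,"hand": 1},{"tx": 0,"ty": 0,"tz": 1.5,"twist": 0,"hand": 1}]}}

```text
time: 24.38
tool_pos: [0.5357, -0.0566, 0.0453]
eef_rot: [3.111, -0.438, 0.001]
wrist_force: [-2.2, 1.0, 9.3]
width: 0.023
```

Floor contact at the expected height. I release with a small opening, then rise.

Request:
{"name": "play_rows", "arguments": {"deltas": [{"tx": 0,"ty": 0,"tz": -1,"twist": 0,"hand": 0.3},{"tx": 0,"ty": 0,"tz": -1,"twist": 0,"hand": 0.1},{"tx": 0,"ty": 0,"tz": -1,"twist": 0,"hand": 0.1},{"tx": 0,"ty": 0,"tz": -1,"twist": 0,"hand": 0.1},{"tx": 0,"ty": 0,"tz": -10,"twist": 0,"hand": 0.1},{"tx": 0,"ty": 0,"tz": -30,"twist": 0,"hand": 0.1},{"tx": 0,"ty": 0,"tz": -60,"twist": 0,"hand": 0.1},{"tx": 0,"ty": 0,"tz": -100,"twist": 0,"hand": -0.3},{"tx": 0,"ty": 0,"tz": -130,"twist": 0,"hand": -0.5},{"tx": 0,"ty": 0,"tz": -130,"twist": 0,"hand": -0.5},{"tx": -50,"ty": 0,"tz": -150,"twist": 0,"hand": -0.5},{"tx": -90,"ty": 0,"tz": -150,"twist": 0,"hand": -0.5},{"tx": -90,"ty": 0,"tz": -150,"twist": 0,"hand": -0.5},{"tx": -90,"ty": 0,"tz": -150,"twist": 0,"hand": -0.5}]}}

```text
time: 26.12
tool_pos: [0.4496, -0.032, 0.1936]
eef_rot: [3.111, -0.439, 0.001]
wrist_force: [-0.2, 0.4, 0.3]
width: 0.0643
```

```bash
python3 - <<'E'
from h import *
go([.5,0,.2])
t=imaging.camera('top');s=imaging.camera('side');w=imaging.camera('wrist')
cv2.imwrite('pics/m9.png',np.vstack([np.hstack([cv2.resize(s[150:270,265:425],(400,300),interpolation=3),cv2.resize(t[195:315,255:415],(400,300),interpolation=3)]),np.hstack([cv2.resize(w[60:360,120:520],(400,300)),cv2.resize(s,(400,300))])])[:,:,::-1])
E
```

```text
tcp [ 0.4496 -0.032   0.1936] yaw -0.28 -> d [ 39.6 -44.7  -6.4] twist 0 F [-0.2  0.4  0.3] w 0.0643 t 26.12
```

View pics/m9.png

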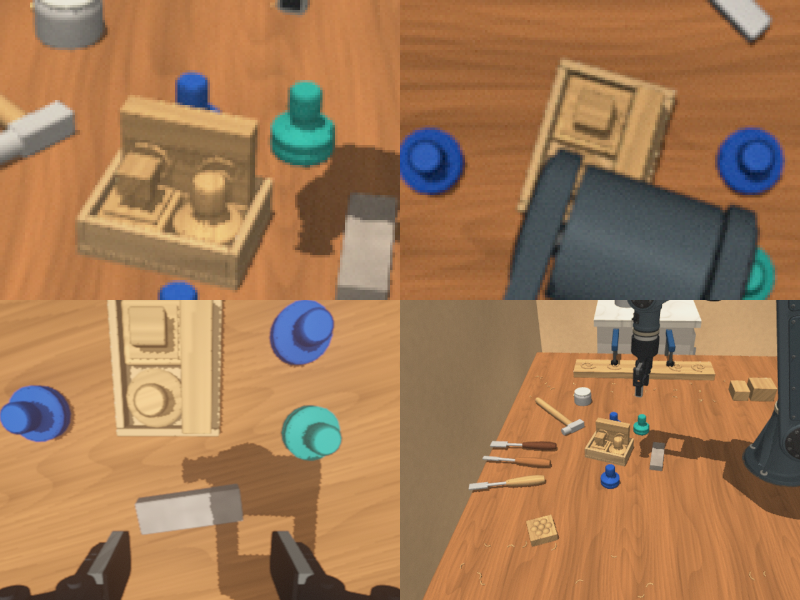

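The final view shows all three pieces upright inside the box, the panel flat along the −y wall, the bystanders undisturbed and the gripper clear. Handing in.

```bash
python3 -c "
from h import *
print(job.finish_job())"
```

```text
the job is handed in; nothing more can be done
None
```

I handed the job in at about 26 s. All three pieces stand upright in the box, but `finish_job` gave no verdict, so this rests on my own checks.

**What I did:**
- **Round finial:** gripped it by the knob and shifted it into the box's −x/+y corner, feeling for the walls at about 3–5 N.
- **Square finial:** turned it square with the box and set it down beside the round one.
- **Panel:** lowered it on its long edge into the strip along the −y wall.

**Last checks:**
- **Floor contact:** the square finial and panel met the floor at the height expected from their grasp heights, at 7–9 N. I then opened the fingers and rose clear.
- **Final pictures:** they show all three pieces upright inside the walls, with the gripper clear and reading no contact force. The look-alikes and the bystanders in view looked unmoved by eye. I did not measure them.

**What disagreed:** my first grasp closed on nothing, just above the round knob. Two cameras showed the real fingertips about 35–40 mm short of the stated TCP. I used grasp heights corrected for that from then on, and every later grasp held. The height offset was judged from the images and never measured exactly.

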